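Load a capacitor and hold the test carriage at the reader

TASK

Take the blue capacitor out of the pocket tray and stand it in the square nest of the test fixture's black carriage. Then pull the carriage out by its red knob, against its return spring, until the white line through the nest is level with the red pointer of the grey reader, and finish while still holding it there, with the capacitor seated. Leave the reader's setting, the other capacitors and everything else on the bench where they are.

Things in the scene. Friction and masses are not known exactly. Their poses are not given: they have to be found in the camera images.
- cap_blue: the blue capacitor to load: upright cylinder, 18 mm diameter, 36 mm tall, about 18 g, aluminium top. Origin at the centre of its underside, z up. It starts in one of the tray's pockets and stands 22 mm out of the tray top
- tray: light grey pocket tray, fixed, 110 (x) x 165 (y) x 20 mm high, with six square pockets of 22 mm, 14 mm deep (floor 6 mm above the bench), at local x = -26, +26 mm and y = -54, 0, +54 mm. Four of them hold capacitors. Origin at the centre of its underside
- fixture: aluminium base plate fixed to the bench, 10 mm thick, covering local x -205 to +95 mm, y -45 to +85 mm, with rails up to 20 mm high and, behind the nest, a blue block with a dark spring barrel (x +34 to +98 mm, y within 25 mm, up to 50 mm high). Origin on its underside, straight below the nest's home place; z up. The carriage is pulled out along the fixture's -x axis
- carriage: slide with a black 56 x 56 mm nest block (top 32 mm above the bench), white line over its centre, and a bar (top at 24 mm) with the red knob towards the fixture's -x. Origin: centre of the block's underside, 12 mm up, axes as the fixture's. Travel 85 mm from home; the spring pulls it home with 2 N there, plus 1.1 N per 10 mm (5 to 9 N at the mark), always
- nest (a point): centre of the nest's floor, on the carriage, 18 mm above the bench: a square hole of 24 mm, 14 mm deep, with a 3 mm bevelled mouth. A seated capacitor stands on this floor, its origin at this point, its top 54 mm above the bench. Axes parallel to the fixture's
- handle (a point): centre of the red knob: upright cylinder 22 mm diameter, 34 mm high, from 39 to 73 mm above the bench, this point at 56 mm; on a thinner steel stem. It is on the carriage, 95 mm from the nest towards the fixture's -x
- reader: grey block 24 x 30 mm, top 56 mm above the bench, clamped at the fixture's +y side 47 to 77 mm from the slide's centreline; thin red pointer reaches to 31 mm. Origin on the centreline, level with the pointer, 10 mm above the bench, axes as the fixture's: the carriage is at the mark when the nest's x here is 0. Set 28 to 62 mm out from the nest's home; a hard knock can shift it
- cap_black: capacitor in a sleeve of black colour, same size and origin as the blue one, standing in another tray pocket; a bystander to be left where it is
- cap_orange: capacitor in a sleeve of orange colour, same size and origin as the blue one, standing in another tray pocket; a bystander to be left where it is
- cap_green: capacitor in a sleeve of green colour, same size and origin as the blue one, standing in another tray pocket; a bystander to be left where it is
- spool: grey solder spool standing on the bench, 54 mm diameter, 50 mm tall; bystander, origin at the centre of its underside
- screwdriver: screwdriver with a red handle lying on the bench; bystander
- wrench: steel wrench lying on the bench; bystander
- flux: small jar, 48 mm diameter, 50 mm tall; bystander, origin at the centre of its underside

How it is judged (in metres and radians):
On the way, in this order (a step that is already met when the one before it is completed fails the run):
1. the blue capacitor stands in the nest, let go (horizontal distance between cap_blue and nest below 0.005 m and z of cap_blue in the frame of nest between -0.004 and 0.004 m and angle between cap_blue's own z axis and vertical below 0.15 rad and contact force between each of the arm, the fingers and cap_blue below 0.1 N), for 0.2 s.
2. the fingers hold the carriage with its white line at the red pointer (x of nest in the frame of reader between -0.004 and 0.004 m and linear speed of carriage below 0.01 m/s and contact force between the fingers and carriage above 2 N), for 0.3 s.
At the end, for the whole second after the job is handed in: The blue capacitor stands upright (within 0.15 rad) on the nest floor, within 5 mm of its centre and untouched by the robot; the fingers bear on the carriage with more than 2 N and keep it still with its white line within 4 mm of the reader's red pointer (all of step 1 and all of step 2); the arm keeps its last pose, push and grip.
It fails at once if the reader's setting is knocked by more than 4 mm (distance of reader from where it was at the start of the episode above 0.004 m).
It fails at once if another capacitor is moved by more than 15 mm (distance of any of cap_black, cap_orange, cap_green from where it was at the start of the episode above 0.015 m).
It fails at once if a bench bystander is moved by more than 25 mm (distance of any of spool, screwdriver, wrench, flux from where it was at the start of the episode above 0.025 m).
It also fails if it takes over 45 s, if anything falls off the work surface, if the arm or the gripper's body presses on something with over 40 N, if the wrist force passes 120 N, or if a joint passes its speed limit or range.

ROBOT

A 6-joint arm with a two-finger parallel gripper is mounted at the origin on the work surface. World frame = base frame: x ahead of the robot, y to its left, z up, the work surface at z = 0. Lengths are in mm, angles in rad, forces in N, time in s.
With the tool pointing down it reaches from about 400 to 925 mm from the base axis. Payload 12.5 kg.
Tool frame: the origin (TCP) lies on the centre line of the jaws, within the pads' length; the fingertips stand 19 mm ahead of it and the grasp point (between the pads) is the TCP; z points along the fingers, y is the line along which they close (so a half turn about z gives the same grasp; the last joint's range is limited). The gripper opens to 95 mm and grips with 3 to 60 N. Pads are 20 mm wide; open, the fingers measure 119 mm over their backs; the gripper's body (75 mm by 180 mm) begins 59 mm behind the grasp point.
Start: joints at [1.082, 0.491, 1.559, -0, 1.092, -0.106], TCP at [233.434, 579.787, 233.661] pointing down, gripper open.
Joint ranges: [-3.1, 3.1], [-0.84, 2.19], [0.05, 2.79], [-1.13, 4.28], [0.06, 2.93], [-2.69, 2.69]. Speed limits (rad/s): [2.22, 2.22, 2.79, 3.14, 3.14, 3.14].

INTERFACE

Orientations are given as a unit quaternion [x, y, z, w].
In Python, from workcell import * gives the robot as it stands.
- The arm moves only by the shell command python3 -m handwheel 'ROWS'. ROWS is JSON, a list of rows, each a list of 3 entries, a list of its own where there are three numbers: the shift along the tool's x, y, z normalised to -1 to 1, where 1 is 0.02 m, then the turn, a rotation vector about the tool's x, y, z normalised to -1 to 1, where 1 is 0.12 rad, then the gripper's target within -1 to 1 (fully open at 1, half-way at 0, shut at -1). In form: [[[x, y, z], [ax, ay, az], jaw], ...]. A call has exactly 8 rows; each row shifts and turns the commanded pose from where the row before left it, along the tool's axes as they then stand; what a row does not reach is not made up. A row lasts 1/12 s, in which the tool goes at most 41.7 mm and 7.16 degrees, less where a joint would pass 70% of its speed; a pose out of reach is approached as far as the arm can. A call with a number of a shift or a turn outside -1 to 1 is refused whole. A call with a gripper value outside its range is refused whole. The fingers move at their own pace and stop on an object; the grip force is fixed at half the most. Time passes only in rows, so rows that do not move let the fingers close, or fill a call up. It gives the time, the measured TCP pose, the force, the opening and the grip force at its end, in the units of the state.
- sense(): the state, without advancing time (a new reading comes with each control period).
- capture(name): name is "scene" or "top" or "wrist"; returns the picture (420x560x3 uint8, red, green, blue); there is no depth.
- calibration(name): a dict with "fx", "fy", "cx", "cy" (pixels), "R" (3x3) and "t" (3): a world point X has camera coordinates R X + t; the wrist camera has in their place "mount" (4x4, takes a point from camera to tool coordinates, whose origin is the TCP and whose axes are the flange's). Camera axes: x right, y down, z forward; pixel columns grow to the right and rows downward; lengths in mm; the calibration is good to about 2 mm. A picture is of the moment at which its call begins: read the wrist's pose just before it. calibration takes no time and is no camera call.
- finish_job(): hands the job in; it is judged then, once.
The state is a dict: "time_s": time; "q": joint angles; "joint_vel": joint speeds; "effort": joint torques, N m; "tool_pos": TCP position; "ee_rot": TCP orientation; "wrist_force": force on the tool from outside, world axes, zero at the start; "moment": the same for the moment, N m; "gripper_width": finger opening in mm; "grip_force": force on a finger pad.
Only numpy, scipy, OpenCV 4.12 (cv2) and the standard library are available. Lean on these libraries where they do the work, as an engineer would, in place of code of your own. Each camera call takes 0.05 s, during which the arm holds its last target. There are 200 camera calls.

## Working session

There is one attempt and no reset: what is moved stays moved. The work goes in short steps, Python scripts to look and compute and a shell command to move; the robot and the scene stay as the last step left them, time stands still between calls to the robot, and variables do not carry over. Pictures are saved under pics/ and viewed, at most 10 in all, crops included, and the job is handed in when it is done.

```bash
mkdir -p pics; ls; python3 - <<'E'
from workcell import *
import cv2,json
s=sense();print(s)
for n in("scene","top","wrist"):
    im=capture(n);cv2.imwrite(f"pics/{n}0.png",im[:,:,::-1]);print(n,calibration(n))
E
```

```text
pics
{'time_s': 0.0, 'q': array([ 1.08238797e+00,  4.91584568e-01,  1.55948664e+00,  2.34103658e-05,
        1.09168594e+00, -1.05631866e-01]), 'joint_vel': array([ 0.00085182,  0.00137332, -0.00068895,  0.0001355 , -0.00029033,
       -0.00068054]), 'effort': array([ 3.25060813e-03, -6.12634635e+01, -2.58185470e+01,  6.94173365e-02,
        4.81166714e-02, -1.16155375e-04]), 'tool_pos': array([233.31717356, 579.56317195, 233.03339235]), 'ee_rot': array([ 1.90227246e-01,  9.81739913e-01, -5.53713875e-04, -1.80337150e-04]), 'wrist_force': array([ 0.41903227,  0.21314063, -0.04196004]), 'moment': array([ 0.05889009, -0.01285931, -0.0588361 ]), 'grip_force': 0.0, 'gripper_width': 95.19795035047464}
scene {'fx': 453.2482730330176, 'fy': 453.2482730330176, 'cx': 281.735335073423, 'cy': 208.4669421630905, 'R': array([[ 0.02014337,  0.9996719 ,  0.01582222],
       [ 0.69796379, -0.00272951, -0.71612785],
       [-0.7158497 ,  0.02546857, -0.69778976]]), 't': array([  63.91662142, -341.20613078, 1442.74294341])}
top {'fx': 425.096424765355, 'fy': 425.096424765355, 'cx': 280.7259497654813, 'cy': 206.41756919824365, 'R': array([[ 4.74983191e-02, -9.98871257e-01,  3.47503948e-04],
       [-9.75616394e-01, -4.64671304e-02, -2.14507477e-01],
       [ 2.14281501e-01,  9.84971406e-03, -9.76722285e-01]]), 't': array([-89.67472044, 552.44065806, 982.03790516])}
wrist {'fx': 298.7496856082875, 'fy': 298.7496856082875, 'cx': 275.6088758239956, 'cy': 211.2887006194258, 'mount': array([[-2.80982925e-04, -9.55057534e-01, -2.96420356e-01,
         8.19511319e+01],
       [ 9.99999475e-01, -5.60379652e-04,  8.57606521e-04,
         6.01736439e-02],
       [-9.85171505e-04, -2.96419960e-01,  9.55057190e-01,
        -1.50862921e+02],
       [ 0.00000000e+00,  0.00000000e+00,  0.00000000e+00,
         1.00000000e+00]])}
```

View pics/top0.png

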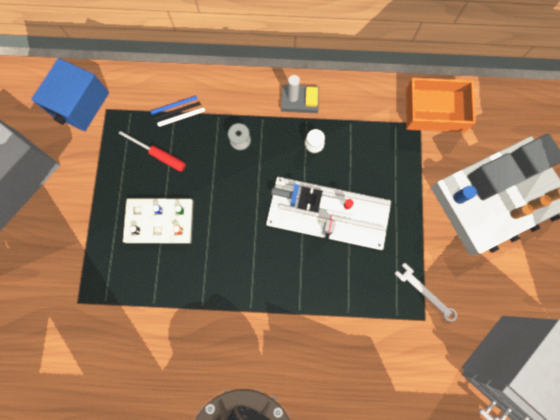

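View pics/scene0.png

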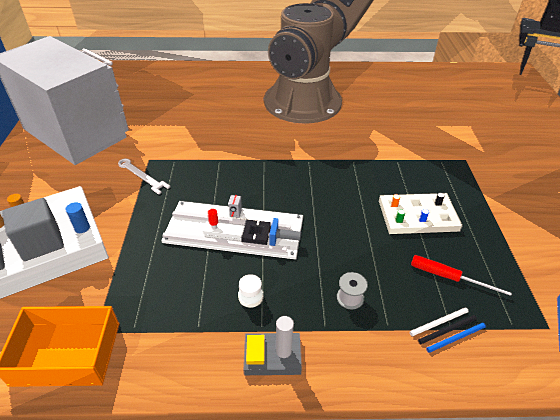

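The top view shows the tray with the blue capacitor at about (157,210). The fixture block is at (310,198), the red knob at (348,204), and the reader with its pointer at (329,226). The -x pull direction is image right and slightly down. The scene view agrees.

```bash
cat > h.py <<'E'
import numpy as np,cv2
from workcell import *
from scipy.spatial.transform import Rotation as Ro
def cam(name,s=None):
    c=calibration(name)
    if name!="wrist": R,t=c["R"],c["t"]; return c,R.T,-R.T@t
    M=np.array(c["mount"]); Q=Ro.from_quat(s["ee_rot"]).as_matrix()
    return c,Q@M[:3,:3],Q@M[:3,3]+s["tool_pos"]
def ray(name,uv,z,s=None):
    c,R,o=cam(name,s)
    d=R@np.array([(uv[0]-c["cx"])/c["fx"],(uv[1]-c["cy"])/c["fy"],1]); return o+d*(z-o[2])/d[2]
def proj(name,X,s=None):
    c,R,o=cam(name,s); p=R.T@(np.array(X)-o); return p[0]/p[2]*c["fx"]+c["cx"],p[1]/p[2]*c["fy"]+c["cy"]
def blobs(im,lo,hi,amin=4,box=None):
    h=cv2.cvtColor(im,cv2.COLOR_RGB2HSV); m=cv2.inRange(h,np.array(lo),np.array(hi))
    if box: k=np.zeros_like(m); k[box[1]:box[3],box[0]:box[2]]=1; m*=k
    n,_,st,ce=cv2.connectedComponentsWithStats(m)
    return [(ce[i].round(1),st[i].tolist()) for i in range(1,n) if st[i,4]>=amin],m
RED=((0,150,90),(8,255,255)); BLUE=((105,140,60),(128,255,255)); WHITE=((0,0,170),(180,60,255))
E
python3 - <<'E'
from h import *
im=cv2.imread("pics/top0.png")[:,:,::-1].copy()
for nm,c,b in (("red",RED,(265,170,400,260)),("blue",BLUE,(120,195,200,250)),("blueblk",BLUE,(265,170,400,260))):
    print(nm,blobs(im,*c,3,b)[0])
for nm,b,z in(("tray",(110,190,205,255),20),("fix",(260,170,400,260),10)):
    _,m=blobs(im,*((0,0,120),(180,80,255)),4,b); m=cv2.morphologyEx(m,cv2.MORPH_CLOSE,np.ones((15,15)))
    c=max(cv2.findContours(m,0,2)[0],key=cv2.contourArea); r=cv2.minAreaRect(c)
    P=[ray("top",p,z) for p in cv2.boxPoints(r)]
    w=np.array([ray("top",p[0],z)[:2] for p in c],np.float32); print(nm,np.round(P,0).tolist(),cv2.minAreaRect(w))
print("cap",ray("top",(157,209),42),"knob",ray("top",(348.5,203.5),56),"blk",ray("top",(310,198),32))
cv2.imwrite("pics/topz.png",cv2.resize(im[165:260,110:400][:,:,::-1],None,fx=2.75,fy=2.75,interpolation=cv2.INTER_CUBIC))
E
```

```text
red [(array([348.2, 203.7]), [345, 200, 8, 9, 51])]
blue [(array([158. , 211.8]), [157, 211, 3, 2, 4])]
blueblk [(array([294.1, 194.6]), [292, 185, 6, 20, 54])]
tray [[568.0, 344.0, 20.0], [576.0, 165.0, 20.0], [461.0, 154.0, 20.0], [452.0, 329.0, 20.0]] ((514.3009033203125, 246.01547241210938), (115.68511199951172, 172.85401916503906), 2.725086212158203)
fix [[515.0, -24.0, 10.0], [649.0, -44.0, 10.0], [598.0, -351.0, 10.0], [466.0, -324.0, 10.0]] ((557.4818115234375, -184.65728759765625), (306.2332458496094, 134.18203735351562), 80.46943664550781)
cap [538.77977489 244.39602742  42.        ] knob [ 572.24923198 -229.77094428   56.        ] blk [ 587.51329306 -135.96370047   32.        ]
```

View pics/topz.png

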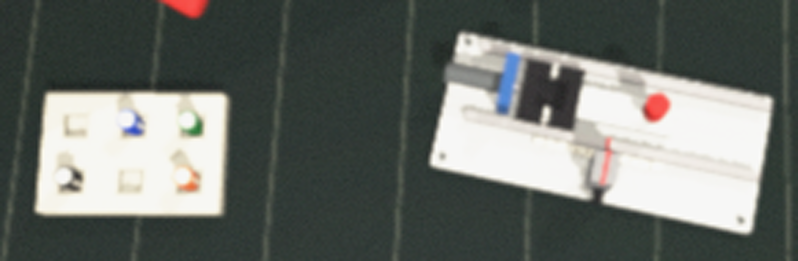

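The zoom shows blue at tray +x, middle column, with an empty pocket to its left and another below it. The fixture is about 9.5° off the world axes, and the block, knob and reader pointer are all clear. I'll write a planner for constant rows and move over the tray.

```bash
cat >> h.py <<'E'
def plan(pos,yaw,n,s=None,p0=None):
    "constant row (units) taking the tool to pos (mm), tool y at yaw (deg, mod 180), tool z down, in n rows"
    s=s or sense(); Q=Ro.from_quat(s["ee_rot"]); y=np.radians(yaw)
    best=None
    for k in(0,np.pi):
        a=y+k; Y=np.array([np.cos(a),np.sin(a),0]); Z=np.array([0,0,-1.]); T=Ro.from_matrix(np.c_[np.cross(Y,Z),Y,Z])
        rv=(Q.inv()*T).as_rotvec()
        if best is None or np.linalg.norm(rv)<np.linalg.norm(best): best=rv
    A=sum((Q*Ro.from_rotvec(best*i/n)).as_matrix() for i in range(n))
    d=np.linalg.solve(A,np.array(pos)-(s["tool_pos"] if p0 is None else p0))
    print("n",n,"shift",(d/20).round(3),"turn",(best/n/.12).round(3),"| total",(d*n/20).round(2),(best/.12).round(2))
def st():
    s=sense(); Y=Ro.from_quat(s["ee_rot"]).as_matrix()[:,1]
    print(round(s["time_s"],2),s["tool_pos"].round(1),"yaw",round(np.degrees(np.arctan2(Y[1],Y[0])),2),"w",round(s["gripper_width"],1),"F",s["wrist_force"].round(1),"grip",round(s["grip_force"],1),"q6",s["q"][5].round(2)); return s
E
python3 -c "
from h import *
st();plan((539,246,150),2.6,24)"
```

```text
0.15 [233.4 579.6 233.2] yaw 68.07 w 95.1 F [ 1.  -0.3  0.2] grip 0.0 q6 -0.11
n 24 shift [-0.991  0.101  0.173] turn [-0.     0.     0.397] | total [-23.78   2.41   4.16] [-0.01  0.    9.52]
```

```bash
R='[[[-0.99,0.1,0.17],[0,0,0.4],0],[[-0.99,0.1,0.17],[0,0,0.4],0],[[-0.99,0.1,0.17],[0,0,0.4],0],[[-0.99,0.1,0.17],[0,0,0.4],0],[[-0.99,0.1,0.17],[0,0,0.4],0],[[-0.99,0.1,0.17],[0,0,0.4],0],[[-0.99,0.1,0.17],[0,0,0.4],0],[[-0.99,0.1,0.17],[0,0,0.4],0]]'
python3 -m handwheel '[[[-0.99,0.1,0.17],[0,0,0.4],0],[[-0.99,0.1,0.17],[0,0,0.4],0],[[-0.99,0.1,0.17],[0,0,0.4],0],[[-0.99,0.1,0.17],[0,0,0.4],0],[[-0.99,0.1,0.17],[0,0,0.4],0],[[-0.99,0.1,0.17],[0,0,0.4],0],[[-0.99,0.1,0.17],[0,0,0.4],0],[[-0.99,0.1,0.17],[0,0,0.4],0]]'
python3 -m handwheel '[[[-0.99,0.1,0.17],[0,0,0.4],0],[[-0.99,0.1,0.17],[0,0,0.4],0],[[-0.99,0.1,0.17],[0,0,0.4],0],[[-0.99,0.1,0.17],[0,0,0.4],0],[[-0.99,0.1,0.17],[0,0,0.4],0],[[-0.99,0.1,0.17],[0,0,0.4],0],[[-0.99,0.1,0.17],[0,0,0.4],0],[[-0.99,0.1,0.17],[0,0,0.4],0]]'
python3 -m handwheel '[[[-0.99,0.1,0.17],[0,0,0.4],0],[[-0.99,0.1,0.17],[0,0,0.4],0],[[-0.99,0.1,0.17],[0,0,0.4],0],[[-0.99,0.1,0.17],[0,0,0.4],0],[[-0.99,0.1,0.17],[0,0,0.4],0],[[-0.99,0.1,0.17],[0,0,0.4],0],[[-0.99,0.1,0.17],[0,0,0.4],0],[[-0.99,0.1,0.17],[0,0,0.4],0]]'
python3 - <<'E'
from h import *
s=st(); im=capture("wrist"); cv2.imwrite("pics/w1.png",im[:,:,::-1])
print("expect cap",proj("wrist",(539,246,42),s)); print(blobs(im,*BLUE,20)[0]); st(); plan((539,246,120),2.6,8)
E
```

```text
time_s: 0.82
tool_pos: [376.7, 510.4, 206.0]
ee_rot: [0.375, 0.927, -0.0, -0.0]
wrist_force: [0.3, 1.1, 0.3]
gripper_width: 49.3
grip_force: 0.0
time_s: 1.48
tool_pos: [482.7, 392.9, 178.8]
ee_rot: [0.545, 0.838, -0.0, -0.0]
wrist_force: [-0.0, -0.2, 0.2]
gripper_width: 47.8
grip_force: 0.0
time_s: 2.15
tool_pos: [537.1, 244.2, 151.7]
ee_rot: [0.695, 0.719, -0.0, -0.0]
wrist_force: [0.3, -0.2, 0.3]
gripper_width: 47.5
grip_force: 0.0
2.15 [537.1 244.2 151.7] yaw 1.92 w 47.5 F [ 0.3 -0.2  0.3] grip 0.0 q6 0.28
expect cap (np.float64(275.4217066882196), np.float64(212.3873101349634))
[(array([556.3, 178.7]), [551, 154, 9, 74, 352]), (array([280.2, 199.4]), [272, 194, 18, 19, 144])]
2.2 [537.3 241.5 151. ] yaw 1.65 w 47.6 F [ 1.7 -1.1  0.5] grip 0.0 q6 0.28
n 8 shift [0.028 0.012 0.194] turn [-0.001  0.001 -0.017] | total [0.22 0.09 1.55] [-0.01  0.01 -0.14]
```

View pics/w1.png

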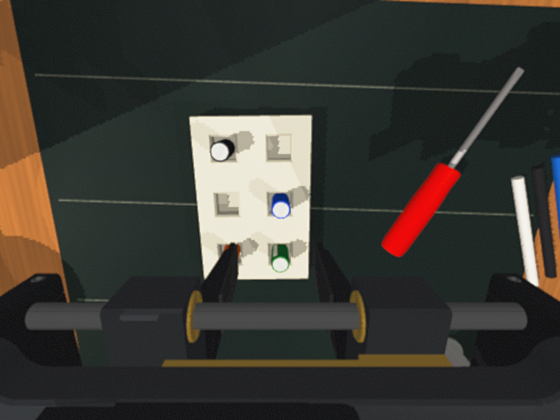

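The wrist view shows the blue cap top at about (281,208), with the left and upper-right pockets empty and green below it. The arm was still moving when that was taken, so I'll settle and correct, then measure the disc.

```bash

python3 -m handwheel '[[[0,0,0.2],[0,0,-0.02],0],[[0,0,0.2],[0,0,-0.02],0],[[0,0,0.2],[0,0,-0.02],0],[[0,0,0.2],[0,0,-0.02],0],[[0,0,0],[0,0,0],0],[[0,0,0],[0,0,0],0],[[0,0,0],[0,0,0],0],[[0,0,0],[0,0,0],0]]' | tail -0
python3 - <<'E'
from h import *
s=st(); im=capture("wrist"); cv2.imwrite("pics/w2.png",im[:,:,::-1])
u,v=proj("wrist",(539,246,42),s);print("expect",u,v)
b=blobs(im,*BLUE,20,(200,120,360,300))[0];print(b)
c=b[0][0];x0,y0=int(c[0])-30,int(c[1])-30
h=cv2.cvtColor(im,cv2.COLOR_RGB2HSV)
print("white",[q for q in blobs(im,(0,0,200),(180,14,255),20,(x0,y0,x0+60,y0+60))[0]])
cv2.imwrite("pics/w2z.png",cv2.resize(im[y0:y0+60,x0:x0+60,::-1],None,fx=6,fy=6,interpolation=cv2.INTER_CUBIC));print(x0,y0)
E
```

```text
2.87 [536.9 245.5 136.2] yaw 2.64 w 47.6 F [-0.1 -0.   0.7] grip 0.0 q6 0.27
expect 275.5221454858203 219.10169752276568
[(array([280.1, 205.3]), [271, 199, 20, 21, 178])]
white [(array([280.9, 216.2]), [273, 209, 16, 15, 186])]
250 175Exception ignored on flushing sys.stdout:
BrokenPipeError: [Errno 32] Broken pipe
```

View pics/w2z.png

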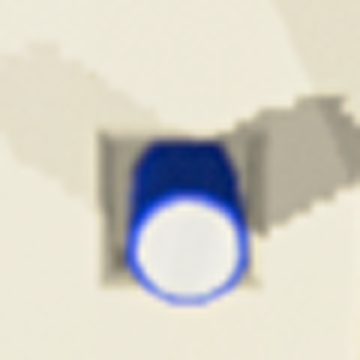

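The zoom shows the cap's top disc centred at about (281,216) in the wrist image. I'll compute the descent.

```bash

python3 - <<'E'
from h import *
s=st(); c=ray("wrist",(281,216.2),42,s); print(c); plan((c[0],c[1],41),2.6,8)
E
```

```text
2.92 [536.9 245.4 136.3] yaw 2.63 w 47.6 F [-0.3 -0.7  0.4] grip 0.0 q6 0.27
[543.6262784  248.76635998  42.        ]
n 8 shift [0.019 0.043 0.595] turn [ 0. -0.  0.] | total [0.15 0.34 4.76] [ 0. -0.  0.]
```

```bash

python3 -m handwheel '[[[0.02,0.04,0.6],[0,0,0],0],[[0.02,0.04,0.6],[0,0,0],0],[[0.02,0.04,0.6],[0,0,0],0],[[0.02,0.04,0.6],[0,0,0],0],[[0.02,0.04,0.6],[0,0,0],0],[[0.02,0.04,0.6],[0,0,0],0],[[0.02,0.04,0.6],[0,0,0],0],[[0.02,0.04,0.55],[0,0,0],0]]'
python3 -m handwheel '[[[0,0,0],[0,0,0],0],[[0,0,0],[0,0,0],0],[[0,0,0],[0,0,0],-0.3],[[0,0,0],[0,0,0],-0.8],[[0,0,0],[0,0,0],-1],[[0,0,0],[0,0,0],-1],[[0,0,0],[0,0,0],-1],[[0,0,0],[0,0,0],-1]]'
python3 - <<'E'
from h import *
s=st(); im=capture("wrist"); cv2.imwrite("pics/w3.png",im[:,:,::-1]); print(blobs(im,*BLUE,20,(200,120,360,400))[0])
E
```

```text
time_s: 3.58
tool_pos: [543.1, 248.7, 39.5]
ee_rot: [0.691, 0.723, -0.0, -0.0]
wrist_force: [-0.0, -0.5, -0.6]
gripper_width: 47.8
grip_force: 0.0
time_s: 4.25
tool_pos: [543.0, 248.7, 41.1]
ee_rot: [0.691, 0.723, -0.0, -0.0]
wrist_force: [-2.1, -0.9, 0.9]
gripper_width: 17.5
grip_force: 30.0
4.25 [543.  248.7  41.1] yaw 2.61 w 17.5 F [-2.1 -0.9  0.9] grip 30.0 q6 0.27
[(array([275.2, 255.3]), [260, 241, 32, 39, 699])]
```

```bash

python3 -m handwheel '[[[0,0,-0.3],[0,0,0],-1],[[0,0,-0.5],[0,0,0],-1],[[0,0,-0.9],[0,0,0],-1],[[0,0,-0.9],[0,0,0],-1],[[0,0,-0.9],[0,0,0],-1],[[0,0,-0.9],[0,0,0],-1],[[0,0,-0.3],[0,0,0],-1],[[0,0,0],[0,0,0],-1]]'
python3 -c "
from h import *
st();plan((596,-87,135),-9.5,24)"
```

```text
time_s: 4.97
tool_pos: [543.8, 249.0, 137.2]
ee_rot: [0.691, 0.723, 0.002, 0.001]
wrist_force: [-0.5, 0.4, -0.2]
gripper_width: 17.2
grip_force: 30.0
4.97 [543.8 249.  137.2] yaw 2.62 w 17.2 F [-0.5  0.4 -0.2] grip 30.0 q6 0.27
n 24 shift [-0.694  0.148  0.004] turn [ 0.001 -0.     0.073] | total [-16.66   3.55   0.11] [ 0.03 -0.01  1.76]
```

```bash

python3 -m handwheel '[[[-0.3,0.06,0],[0,0,0.07],-1],[[-0.69,0.15,0],[0,0,0.07],-1],[[-0.69,0.15,0],[0,0,0.07],-1],[[-0.69,0.15,0],[0,0,0.07],-1],[[-0.69,0.15,0],[0,0,0.07],-1],[[-0.69,0.15,0],[0,0,0.07],-1],[[-0.69,0.15,0],[0,0,0.07],-1],[[-0.69,0.15,0],[0,0,0.08],-1]]' >/dev/null
python3 -m handwheel '[[[-0.69,0.15,0],[0,0,0.07],-1],[[-0.69,0.15,0],[0,0,0.07],-1],[[-0.69,0.15,0],[0,0,0.07],-1],[[-0.69,0.15,0],[0,0,0.07],-1],[[-0.69,0.15,0],[0,0,0.07],-1],[[-0.69,0.15,0],[0,0,0.08],-1],[[-0.69,0.15,0],[0,0,0.08],-1],[[-0.69,0.15,0],[0,0,0.08],-1]]' >/dev/null
python3 -m handwheel '[[[-0.69,0.15,0],[0,0,0.08],-1],[[-0.69,0.15,0],[0,0,0.08],-1],[[-0.69,0.15,0],[0,0,0.08],-1],[[-0.69,0.15,0],[0,0,0.08],-1],[[-0.69,0.15,0],[0,0,0.07],-1],[[-0.69,0.15,0],[0,0,0.07],-1],[[-0.69,0.15,0],[0,0,0.07],-1],[[-0.69,0.15,0],[0,0,0.07],-1]]'
python3 -m handwheel '[[[-0.2,0.05,0],[0,0,0],-1],[[0,0,0],[0,0,0],-1],[[0,0,0],[0,0,0],-1],[[0,0,0],[0,0,0],-1],[[0,0,0],[0,0,0],-1],[[0,0,0],[0,0,0],-1],[[0,0,0],[0,0,0],-1],[[0,0,0],[0,0,0],-1]]'
python3 - <<'E'
from h import *
s=st(); im=capture("wrist"); cv2.imwrite("pics/w4.png",im[:,:,::-1])
cv2.imwrite("pics/w4z.png",cv2.resize(im[60:300,130:430,::-1],None,fx=2.5,fy=2.5,interpolation=cv2.INTER_CUBIC))
E
```

```text
time_s: 6.97
tool_pos: [594.9, -79.0, 135.0]
ee_rot: [0.763, 0.646, 0.0, -0.0]
wrist_force: [-0.1, 0.6, 0.5]
gripper_width: 17.6
grip_force: 30.0
time_s: 7.63
tool_pos: [595.2, -81.3, 135.1]
ee_rot: [0.763, 0.646, 0.0, -0.0]
wrist_force: [0.7, -0.3, -0.5]
gripper_width: 17.4
grip_force: 30.0
7.63 [595.2 -81.3 135.1] yaw -9.46 w 17.4 F [ 0.7 -0.3 -0.5] grip 30.0 q6 -0.08
```

View pics/w4z.png

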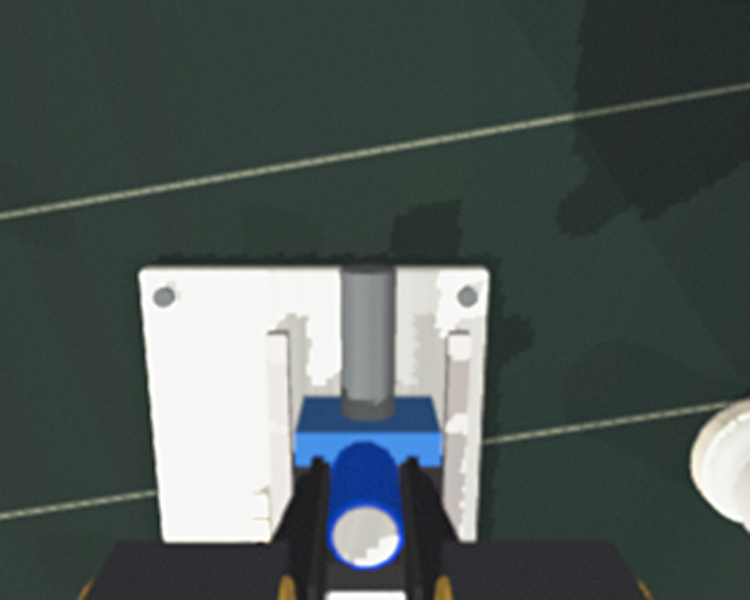

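The view looks towards fixture +x, and the nest is hidden below the held cap. The yaw matches the fixture. I'll shift the tool towards the knob side to see the nest.

```bash

python3 -m handwheel '[[[-0.72,0,0],[0,0,0],-1],[[-0.72,0,0],[0,0,0],-1],[[-0.72,0,0],[0,0,0],-1],[[-0.72,0,0],[0,0,0],-1],[[-0.72,0,0],[0,0,0],-1],[[-0.72,0,0],[0,0,0],-1],[[-0.72,0,0],[0,0,0],-1],[[-0.72,0,0],[0,0,0],-1]]' >/dev/null
python3 -m handwheel '[[[0,0,0],[0,0,0],-1],[[0,0,0],[0,0,0],-1],[[0,0,0],[0,0,0],-1],[[0,0,0],[0,0,0],-1],[[0,0,0],[0,0,0],-1],[[0,0,0],[0,0,0],-1],[[0,0,0],[0,0,0],-1],[[0,0,0],[0,0,0],-1]]'>/dev/null
python3 - <<'E'
from h import *
s=st(); im=capture("wrist"); cv2.imwrite("pics/w5.png",im[:,:,::-1]); np.save("w5p.npy",np.r_[s["tool_pos"],s["ee_rot"]])
cv2.imwrite("pics/w5z.png",cv2.resize(im[110:310,170:390,::-1],None,fx=3,fy=3,interpolation=cv2.INTER_CUBIC))
E
```

```text
9.02 [ 576.2 -195.   135. ] yaw -9.47 w 17.2 F [-0.1  0.5 -0.8] grip 30.0 q6 -0.27
```

View pics/w5z.png

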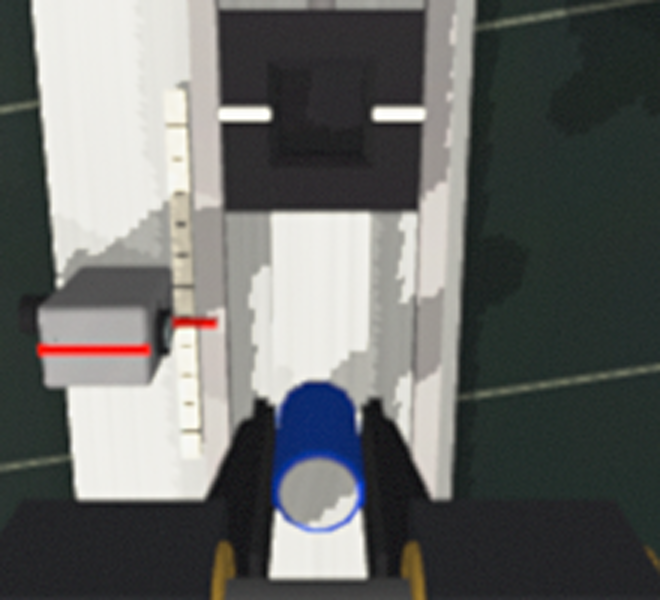

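The view shows the nest with its white line at full-image row ≈148, segments at cols 243–260 and 294–312. The pointer is at row ≈217, the reader's top red line at row ≈227, and the held cap's disc at about (276,274). I'll refine these with masks.

```bash
cat > m5.py <<'E'
from h import *
im=cv2.imread("pics/w5.png")[:,:,::-1].copy(); p=np.load("w5p.npy"); s=dict(tool_pos=p[:3],ee_rot=p[3:])
Q=Ro.from_quat(s["ee_rot"]).as_matrix()
L=lambda X: np.round((X-s["tool_pos"])@Q,1)   # tool coords
w=[b for b in blobs(im,*((0,0,150),(180,70,255)),20,(242,143,314,153))[0]];print(w)
r=blobs(im,*((0,110,90),(10,255,255)),5,(175,205,245,235))[0]+blobs(im,*((170,110,90),(180,255,255)),5,(175,205,245,235))[0];print(r)
a=[b for b in w if b[1][4]>20]; 
u=(min(b[1][0] for b in a)+max(b[1][0]+b[1][2] for b in a)-1)/2; v=np.mean([b[0][1] for b in a])
print("nest",ray("wrist",(u,v),32,s),L(ray("wrist",(u,v),32,s)))
for b in r:
    for z in (30,40,56): print(b[0],z,L(ray("wrist",b[0],z,s)), "ends",L(ray("wrist",(b[1][0]+b[1][2],b[0][1]),z,s)))
t=blobs(im,(0,0,90),(180,60,255),60,(262,260,292,288))[0];print(t)
print("cap",L(ray("wrist",(276,274.3),s["tool_pos"][2]+1,s)))
pk=cv2.inRange(im,np.array((0,0,0)),np.array((255,255,255)))
E
python3 m5.py
```

```text
[(array([249.8, 147.5]), [242, 143, 18, 10, 79]), (array([304.5, 147.6]), [294, 143, 20, 10, 90])]
[(array([234.4, 217.2]), [227, 216, 15, 4, 50]), (array([200.7, 226.4]), [182, 224, 39, 5, 158])]
nest [ 590.04230019 -135.57771418   32.        ] [ 60.9   3.8 103. ]
[234.4 217.2] 30 [ -1.  -34.9 105. ] ends [ -1.  -28.1 105. ]
[234.4 217.2] 40 [  2.4 -33.5  95. ] ends [  2.4 -26.9  95. ]
[234.4 217.2] 56 [  7.7 -31.2  79. ] ends [  7.7 -25.   79. ]
[200.7 226.4] 30 [ -9.8 -66.  105. ] ends [ -9.8 -47.5 105. ]
[200.7 226.4] 40 [ -6.1 -63.3  95. ] ends [ -6.1 -45.6  95. ]
[200.7 226.4] 56 [ -0.3 -59.1  79. ] ends [ -0.3 -42.4  79. ]
[(array([275.6, 274. ]), [263, 263, 26, 23, 459]), (array([277.2, 285. ]), [262, 280, 30, 8, 96])]
cap [ 0.4  2.5 -1. ]
```

```bash

python3 -m handwheel '[[[0.3,0.01,0],[0,0,0],-1],[[0.5,0.01,0],[0,0,0],-1],[[0.7,0.01,0],[0,0,0],-1],[[0.7,0.01,0],[0,0,0],-1],[[0.5,0.01,0],[0,0,0],-1],[[0.32,0,0],[0,0,0],-1],[[0,0,0],[0,0,0],-1],[[0,0,0],[0,0,0],-1]]' >/dev/null
python3 -m handwheel '[[[0,0,0.4],[0,0,0],-1],[[0,0,0.6],[0,0,0],-1],[[0,0,0.6],[0,0,0],-1],[[0,0,0.6],[0,0,0],-1],[[0,0,0.4],[0,0,0],-1],[[0,0,0.2],[0,0,0],-1],[[0,0,0.1],[0,0,0],-1],[[0,0,0],[0,0,0],-1]]'
python3 -c "
from h import *
s=st();p=np.load('w5p.npy');Q=Ro.from_quat(p[3:]).as_matrix();print(((s['tool_pos']-p[:3])@Q).round(1),'want 60.5 0.9 81.9')"
```

```text
time_s: 10.4
tool_pos: [587.0, -135.9, 76.5]
ee_rot: [0.763, 0.646, -0.0, -0.0]
wrist_force: [0.2, -0.3, -0.7]
gripper_width: 17.3
grip_force: 30.0
10.4 [ 587.  -135.9   76.5] yaw -9.49 w 17.3 F [ 0.2 -0.3 -0.7] grip 30.0 q6 -0.17
[60.1  0.9 58.5] want 60.5 0.9 81.9
```

```bash

python3 -m handwheel '[[[0.02,0,0.15],[0,0,0],-1],[[0,0,0.15],[0,0,0],-1],[[0,0,0.15],[0,0,0],-1],[[0,0,0.1],[0,0,0],-1],[[0,0,0.1],[0,0,0],-1],[[0,0,0.1],[0,0,0],-1],[[0,0,0],[0,0,0],-1],[[0,0,0],[0,0,0],-1]]'
python3 -m handwheel '[[[0,0,0.05],[0,0,0],-1],[[0,0,0.05],[0,0,0],-1],[[0,0,0.05],[0,0,0],-1],[[0,0,0.05],[0,0,0],-1],[[0,0,0.05],[0,0,0],-1],[[0,0,0.05],[0,0,0],-1],[[0,0,0],[0,0,0],-1],[[0,0,0],[0,0,0],-1]]'
```

```text
time_s: 11.07
tool_pos: [587.2, -135.5, 62.0]
ee_rot: [0.763, 0.646, 0.0, -0.0]
wrist_force: [-0.3, 0.4, 0.0]
gripper_width: 17.3
grip_force: 30.0
time_s: 11.73
tool_pos: [587.1, -135.5, 56.0]
ee_rot: [0.763, 0.646, 0.0, -0.0]
wrist_force: [0.3, -0.5, -0.3]
gripper_width: 17.3
grip_force: 30.0
```

```bash

python3 -m handwheel '[[[0,0,0.05],[0,0,0],-1],[[0,0,0.05],[0,0,0],-1],[[0,0,0.03],[0,0,0],-1],[[0,0,0.02],[0,0,0],-1],[[0,0,0],[0,0,0],-1],[[0,0,0],[0,0,0],-1],[[0,0,0],[0,0,0],-1],[[0,0,0],[0,0,0],-1]]'
```

```text
time_s: 12.4
tool_pos: [587.1, -135.5, 53.0]
ee_rot: [0.763, 0.646, 0.0, -0.0]
wrist_force: [-0.7, -0.0, 0.7]
gripper_width: 17.3
grip_force: 30.0
```

```bash

python3 -m handwheel '[[[0,0,0],[0,0,0],-0.6],[[0,0,0],[0,0,0],-0.5],[[0,0,0],[0,0,0],-0.3],[[0,0,0],[0,0,0],-0.1],[[0,0,0],[0,0,0],-0.1],[[0,0,-0.2],[0,0,0],-0.1],[[0,0,-0.5],[0,0,0],-0.1],[[0,0,-0.8],[0,0,0],-0.1]]'
python3 -m handwheel '[[[0,0,-0.8],[0,0,0],-0.1],[[0,0,-0.8],[0,0,0],-0.1],[[-0.5,0,-0.8],[0,0,0],-0.1],[[-0.5,0,-0.3],[0,0,0],-0.1],[[-0.7,0,0],[0,0,0],-0.1],[[-0.7,0,0],[0,0,0],-0.1],[[-0.5,0,0],[0,0,0],-0.1],[[-0.4,0,0],[0,0,0],-0.1]]'
python3 -m handwheel '[[[-0.4,0,0],[0,0,0],-0.1],[[-0.4,0,0],[0,0,0],-0.1],[[-0.2,0,0],[0,0,0],-0.1],[[0,0,0],[0,0,0],-0.1],[[0,0,0],[0,0,0],-0.1],[[0,0,0],[0,0,0],-0.1],[[0,0,0],[0,0,0],-0.1],[[0,0,0],[0,0,0],-0.1]]'
python3 - <<'E'
from h import *
s=st(); im=capture("wrist"); cv2.imwrite("pics/w6.png",im[:,:,::-1]); np.save("w6p.npy",np.r_[s["tool_pos"],s["ee_rot"]])
cv2.imwrite("pics/w6z.png",cv2.resize(im[60:320,140:420,::-1],None,fx=2.3,fy=2.3,interpolation=cv2.INTER_CUBIC))
t=capture("top"); cv2.imwrite("pics/top1.png",t[:,:,::-1]); print(blobs(t,*RED,5,(265,170,400,260))[0])
E
```

```text
time_s: 13.07
tool_pos: [586.7, -135.3, 82.9]
ee_rot: [0.763, 0.646, -0.0, -0.001]
wrist_force: [-0.4, -0.3, 0.2]
gripper_width: 42.4
grip_force: 0.0
time_s: 13.73
tool_pos: [575.6, -202.1, 136.0]
ee_rot: [0.764, 0.646, -0.0, -0.001]
wrist_force: [0.1, -0.1, -0.4]
gripper_width: 42.7
grip_force: 0.0
time_s: 14.4
tool_pos: [573.1, -219.9, 137.1]
ee_rot: [0.763, 0.646, 0.0, -0.0]
wrist_force: [-1.0, -0.1, -0.1]
gripper_width: 42.8
grip_force: 0.0
14.4 [ 573.1 -219.9  137.1] yaw -9.46 w 42.8 F [-1.  -0.1 -0.1] grip 0.0 q6 -0.31
[]
```

View pics/w6z.png

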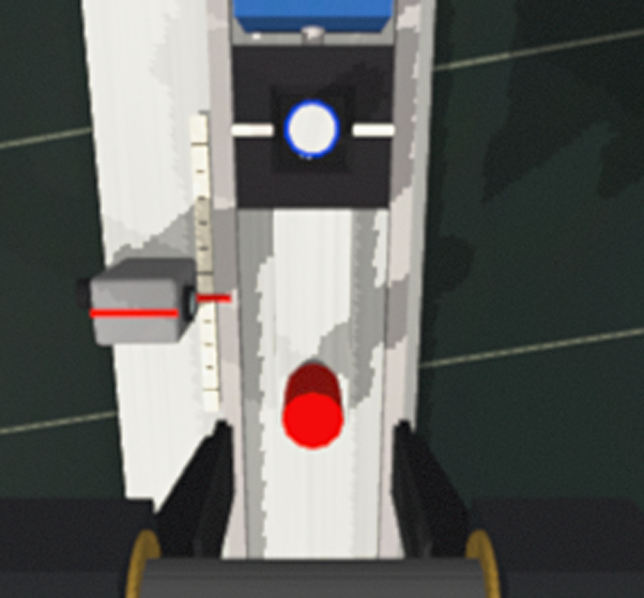

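The cap is seated upright in the nest, its disc at about (276,116) and centred on the line. The knob top disc is at about (276,242). Next I'll compute the knob grasp, and repeat the mark measurement.

```bash
cat > m6.py <<'E'
from h import *
im=cv2.imread("pics/w6.png")[:,:,::-1].copy(); p=np.load("w6p.npy"); s=dict(tool_pos=p[:3],ee_rot=p[3:])
Q=Ro.from_quat(s["ee_rot"]).as_matrix(); L=lambda X: np.round((X-s["tool_pos"])@Q,1)
print("nest(by placing)",L(np.array([587.1,-135.5,32])),"-95 = knob")
print("knob",L(ray("wrist",(276.1,241.7),73,s)),"cap",L(ray("wrist",(275.7,115.7),54,s)))
r=blobs(im,*((0,110,90),(10,255,255)),5,(175,170,243,215))[0];print(r)
for b in r: print([L(ray("wrist",b[0],z,s)) for z in(32,56)])
for c0,c1 in((241,258),(295,310)):
    g=im[111:122,c0:c1].mean((1,2)); g=np.clip(g-80,0,None); v=(g*np.arange(111,122)).sum()/g.sum(); print("line",v,L(ray("wrist",((c0+c1)/2,v),32,s)))
E
python3 m6.py
```

```text
nest(by placing) [ 8.560e+01 -1.000e-01  1.051e+02] -95 = knob
knob [-7.4  2.6 64.1] cap [86.   2.3 83.1]
[(array([232.5, 189.3]), [225, 188, 16, 4, 56]), (array([197.8, 195.5]), [179, 194, 39, 5, 156])]
[array([ 24.8, -35.5, 105.1]), array([ 30.3, -32. ,  81.1])]
[array([ 19.2, -66.4, 105.1]), array([ 25.3, -60. ,  81.1])]
line 116.10143216467328 [ 85.9 -19.  105.1]
line 116.08833236264806 [ 85.9  24.2 105.1]
```

```bash

python3 -m handwheel '[[[-0.2,0,0],[0,0,0],-0.1],[[-0.22,0,0.4],[0,0,0],-0.1],[[0,0,0.7],[0,0,0],-0.1],[[0,0,0.8],[0,0,0],-0.1],[[0,0,0.8],[0,0,0],-0.1],[[0,0,0.7],[0,0,0],-0.1],[[0,0,0.4],[0,0,0],-0.1],[[0,0,0.2],[0,0,0],-0.1]]'
python3 -m handwheel '[[[0,0,0],[0,0,0],-0.1],[[0,0,0],[0,0,0],-0.1],[[0,0,0],[0,0,0],-0.4],[[0,0,0],[0,0,0],-1],[[0,0,0],[0,0,0],-1],[[0,0,0],[0,0,0],-1],[[0,0,0],[0,0,0],-1],[[0,0,0],[0,0,0],-1]]'
```

```text
time_s: 15.17
tool_pos: [571.1, -228.7, 55.4]
ee_rot: [0.763, 0.646, -0.0, -0.001]
wrist_force: [0.2, 0.8, 0.7]
gripper_width: 43.0
grip_force: 0.0
time_s: 15.83
tool_pos: [571.7, -228.6, 57.4]
ee_rot: [0.763, 0.646, 0.0, 0.0]
wrist_force: [-1.4, 0.6, 5.5]
gripper_width: 21.5
grip_force: 30.0
```

```bash

python3 -m handwheel '[[[-0.05,0,0],[0,0,0],-1],[[-0.1,0,0],[0,0,0],-1],[[-0.15,0,0],[0,0,0],-1],[[-0.2,0,0],[0,0,0],-1],[[-0.25,0,0],[0,0,0],-1],[[-0.25,0,0],[0,0,0],-1],[[-0.25,0,0],[0,0,0],-1],[[-0.25,0,0],[0,0,0],-1]]'
python3 -m handwheel '[[[-0.25,0,0],[0,0,0],-1],[[-0.25,0,0],[0,0,0],-1],[[-0.25,0,0],[0,0,0],-1],[[-0.2,0,0],[0,0,0],-1],[[-0.15,0,0],[0,0,0],-1],[[-0.1,0,0],[0,0,0],-1],[[0,0,0],[0,0,0],-1],[[0,0,0],[0,0,0],-1]]'
cat > m7.py <<'E'
from h import *
import sys
k=sys.argv[1]; s=st(); im=capture("wrist"); cv2.imwrite(f"pics/{k}.png",im[:,:,::-1])
Q=Ro.from_quat(s["ee_rot"]).as_matrix(); L=lambda X: np.round((X-s["tool_pos"])@Q,1)
print("moved",((s["tool_pos"]-np.array([571.7,-228.6,57.4]))@Q).round(1))
print("red",[(b[0],b[1],L(ray("wrist",b[0],32,s))[:2],L(ray("wrist",b[0],56,s))[:2]) for b in blobs(im,*((0,110,90),(10,255,255)),15)[0]])
print("blue",[(b[0],b[1]) for b in blobs(im,*BLUE,15)[0]])
print("nest by knob -> pred px",proj("wrist",s["tool_pos"]+Q@np.array([95,0,s["tool_pos"][2]-32]),s))
cv2.imwrite(f"pics/{k}z.png",cv2.resize(im[20:320,120:430,::-1],None,fx=2,fy=2,interpolation=cv2.INTER_CUBIC))
E
python3 m7.py w7
```

```text
time_s: 16.5
tool_pos: [566.8, -257.7, 57.4]
ee_rot: [0.763, 0.646, 0.0, -0.0]
wrist_force: [0.7, 6.6, 6.1]
gripper_width: 21.7
grip_force: 30.0
time_s: 17.17
tool_pos: [562.9, -281.0, 57.4]
ee_rot: [0.763, 0.646, 0.0, -0.0]
wrist_force: [1.3, 7.4, 7.4]
gripper_width: 21.8
grip_force: 30.0
17.17 [ 562.9 -281.    57.4] yaw -9.5 w 21.8 F [1.3 7.4 7.4] grip 30.0 q6 -0.4
moved [-53.1  -0.   -0.1]
red [(array([146.5, 112. ]), [115, 108, 65, 9, 453], array([ 87.5, -70.1]), array([ 87. , -60.2])), (array([207.7, 113.1]), [196, 110, 25, 7, 139], array([ 86.9, -35.8]), array([ 86.5, -30.6])), (array([275.5, 275.8]), [255, 245, 42, 59, 1965], array([-15.4,   2.2]), array([-1.9,  2.2]))]
blue [(array([275.2,  93.8]), [256, 75, 38, 40, 357])]
nest by knob -> pred px (np.float64(271.4906764177718), np.float64(97.65628200902589))
```

View pics/w7z.png

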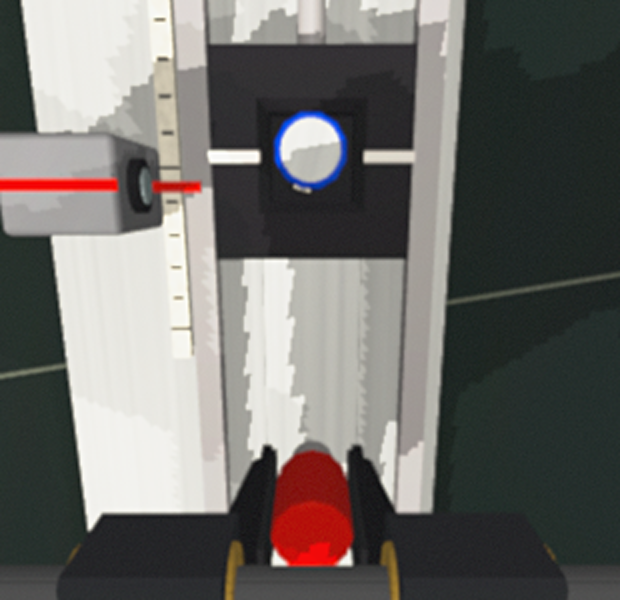

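The carriage follows without slip. The white line is at row ≈98 and the pointer at row ≈113, and both estimates leave 7.8 mm to go.

```bash

python3 -m handwheel '[[[-0.05,0,0],[0,0,0],-1],[[-0.08,0,0],[0,0,0],-1],[[-0.08,0,0],[0,0,0],-1],[[-0.08,0,0],[0,0,0],-1],[[-0.06,0,0],[0,0,0],-1],[[-0.04,0,0],[0,0,0],-1],[[0,0,0],[0,0,0],-1],[[0,0,0],[0,0,0],-1]]'
python3 -m handwheel '[[[0,0,0],[0,0,0],-1],[[0,0,0],[0,0,0],-1],[[0,0,0],[0,0,0],-1],[[0,0,0],[0,0,0],-1],[[0,0,0],[0,0,0],-1],[[0,0,0],[0,0,0],-1],[[0,0,0],[0,0,0],-1],[[0,0,0],[0,0,0],-1]]'
python3 m7.py w8
```

```text
time_s: 17.88
tool_pos: [561.7, -288.4, 57.4]
ee_rot: [0.763, 0.646, 0.001, -0.0]
wrist_force: [1.0, 9.4, 7.2]
gripper_width: 21.4
grip_force: 30.0
time_s: 18.55
tool_pos: [561.7, -288.4, 57.4]
ee_rot: [0.763, 0.646, 0.001, -0.0]
wrist_force: [1.3, 9.0, 7.4]
gripper_width: 21.2
grip_force: 30.0
18.55 [ 561.7 -288.4   57.4] yaw -9.49 w 21.2 F [1.3 9.  7.4] grip 30.0 q6 -0.42
moved [-60.6  -0.   -0.1]
red [(array([144.8,  95.5]), [112, 91, 66, 9, 407], array([ 96.1, -69.9]), array([ 94.5, -60.1])), (array([206.9,  98.5]), [195, 96, 25, 6, 149], array([ 94.6, -35.7]), array([ 93.1, -30.6])), (array([275.5, 276. ]), [255, 245, 42, 59, 1979], array([-15.6,   2.2]), array([-2. ,  2.2]))]
blue [(array([275.2,  93.8]), [256, 75, 38, 40, 356])]
nest by knob -> pred px (np.float64(271.490262395435), np.float64(97.65338718210306))
```

View pics/w8z.png

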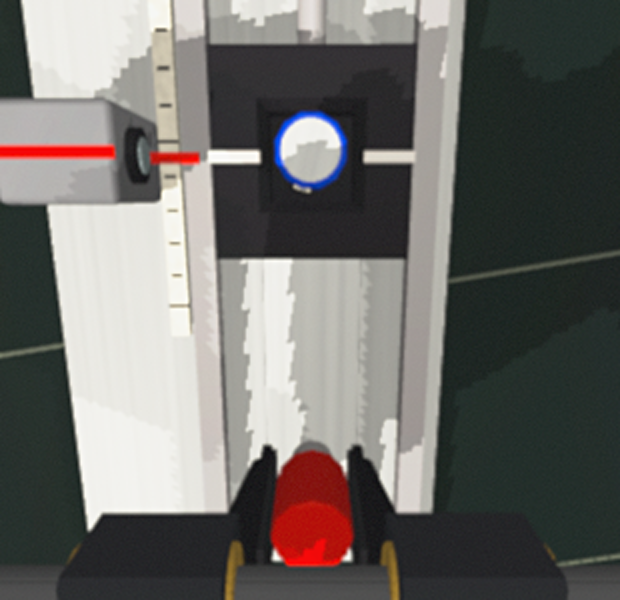

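The white line and the red pointer are level at row ≈98. The cap is upright in the nest, and the hold is steady with a 9 N pull.

```bash
python3 -c "
from workcell import *
print(finish_job())"
```

```text
the job is handed in; nothing more can be done
None
```

I handed the job in with the blue capacitor seated in the nest and the carriage held at the red pointer by its knob; `finish_job()` did not say whether it passed.

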